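Start and screw down the storage tin's lid, lock it and slide it home

ROBOT

A 7-joint arm with a two-finger parallel gripper is mounted at the origin on the work surface. World frame = base frame: x ahead of the robot, y to its left, z up, the work surface at z = 0. Lengths are in m, angles in rad, forces in N, time in s.
With the tool pointing down it reaches from about 0.4 to 0.85 m from the base axis. Payload 4.5 kg.
Tool frame: the origin (TCP) lies midway between the tips of the shut fingers; the grasp point (between the pads) lies 19 mm behind it (env.grasp_offset is the distance from the TCP to the grasp point, in m); z points along the fingers, y is the line along which they close (so a half turn about z gives the same grasp; the last joint's range is limited). The gripper opens to 88 mm and grips with 3 to 60 N. Pads are 18 mm wide; open, the fingers measure 123 mm over their backs; the gripper's body (75 mm by 187 mm) begins 45 mm behind the grasp point.
Start: joints at [-1.224, 0.689, -0.195, 1.565, 0.157, 0.902, -0.215], TCP at [0.192, 0.595, 0.239] pointing down, gripper open.
Joint ranges: [-3.01, 3.01], [-0.46, 2.08], [-1.47, 1.51], [0.13, 2.56], [-1, 4.14], [0.04, 2.09], [-2.66, 2.66]. Speed limits (rad/s): [2.57, 2.57, 3.14, 3.14, 3.14, 3.14, 3.14].

INTERFACE

Orientations are given as a rotation vector (axis times angle).
In Python, from cell import env gives the robot as it stands.
- The arm moves only by the shell command python3 -m handwheel 'ROWS' [FORCE]. ROWS is text: rows parted by semicolons, each of 7 numbers parted by spaces: the shift along the world's x, y, z in units of 30 mm (1.0 is 30 mm), then the turn, a rotation vector about the world's x, y, z in units of 5 degrees (1.0 is 5 degrees), then the opening, from -1 (shut) to 1 (fully open). A call has exactly 10 rows; each row is the pose to reach, as a shift and turn from the pose commanded when the call began; what a row does not reach only later rows make up. A row lasts 1/10 s, in which the tool goes at most 50 mm and 8.59 degrees, less where a joint would pass 70% of its speed; a pose out of reach is approached as far as the arm can. A call with a gripper value outside its range is refused whole. The fingers move at their own pace and stop on an object; FORCE is the grip in N (left out, the last holds). Time passes only in rows, so rows that repeat a pose let the fingers close, or fill a call up. It gives the time, the measured TCP pose, the force, the opening and the grip force at its end, in the units of the state.
- env.read_state(): the state, without advancing time (a new reading comes with each control period).
- env.camera(name): name is "side" or "top"; returns a dict with "pixels" (400x640x3 uint8, blue, green, red), "K" (3x3 intrinsics, pixels), "R" (3x3) and "t" (3): a world point X has camera coordinates R X + t. Camera axes: x right, y down, z forward; pixel columns grow to the right and rows downward; lengths in m; the calibration is good to about 2 mm. A picture is of the moment at which its call begins. There is no depth.
- env.job_done(): hands the job in; it is judged then, once.
Trained networks look in a picture, given as the dict that the camera call returned (one of the last four; its "shot" number tells which), for a name from the list of things; names that differ only in an ending like _2 or _b are one class to them, and where a whole thing is asked for, a point or a joint stands for the part that bears it (a point fixed in the world has none). Each returns a list of dicts, best first, with "p" (0 to 1); they miss things now and then, are a little off and sometimes report something else, mostly with a low value. They report only what shows in the picture. A call takes as long as a camera call. They do not tell look-alikes from the thing itself.
- env.find_in(target, picture): "box" ([centre column, centre row, width, height] in pixels, round what is visible of it).
- env.cut_out(target, picture): "region" (400x640 bool, what is visible of it) and "box" ([centre column, centre row, width, height] in pixels, round what is visible of it).
The state is a dict: "time_s": time; "qpos": joint angles; "dq": joint speeds; "joint_torque": joint torques, N m; "tool_pos": TCP position; "ee_rot": TCP orientation; "ft_force": force on the tool from outside, world axes, zero at the start; "wrist_torque": the same for the moment, N m; "finger_gap": finger opening in m; "gripper_force": force on a finger pad.
Only numpy, scipy, OpenCV 4.12 (cv2) and the standard library are available. Lean on these libraries where they do the work, as an engineer would, in place of code of your own. Each camera call takes 0.05 s, during which the arm holds its last target. There are 200 camera calls.

TASK

The two-eared lid sits on the steel tin but its thread has not caught: turn it backward (anticlockwise seen from above) until it drops into the start of the thread, then screw it forward (clockwise) fully home. Then swing the keeper arm fully over the lid's ear, and finally push the tray along its runner fully home against the stop board. Leave the other goods on the counter where they stand.

Things in the scene. Friction and masses are not known exactly. Their poses are not given: they have to be found in the camera images.
- runner: Fixed dark wooden runner, 410 mm long, 140 mm wide, 20 mm high. Origin on the counter; its y axis is the direction the tray must slide, towards a 55 mm high dark stop board at its +y end (inner face at y = +150 mm). With the tray at its start (joint 0) the tin's axis is at runner x = 0, y = -50 mm. Position and yaw vary.
- tray (a joint): How far the tray has slid along the runner's +y, m: 0 at the start, 0.12 home against the stop board. It rubs with about 8 N and stays where it is left. Tray plate 150 x 260 mm, top 32 mm above the counter.
- push_board (a point): Middle of the tray's outer -y end face: an upright wooden end board (130 mm wide along x, 14 mm thick, top 112 mm above the counter) fixed on the tray; this point is 90 mm above the counter. Push it towards runner +y to slide the tray.
- tin (a point): Steel storage tin fixed upright on the tray, 108 mm in diameter, shoulder 92 mm and neck rim 132 mm above its bottom. Origin at the centre of its bottom (32 mm above the counter), axes parallel to the runner's, z up. Its threaded neck (three starts, each with a stop rib) is hidden under the lid.
- lid: Loose black screw lid, 105 mm in diameter, 42 mm high, 0.35 kg, with two opposite ears along its y axis (16 mm thick, reaching 95 mm from the axis, 4 to 26 mm above the lid's lower edge). Origin on its axis at its lower edge, z up. Lower edge above the tin's bottom: 112 mm resting on the thread crests (start), 100 mm dropped into the thread start, 96 mm screwed home.
- lid_ear (a point): Middle of the ear on the lid's own -y side, 78 mm from the axis, 15 mm above the lid's lower edge. At home it points at the keeper's post and the keeper arm closes above it. A few newtons pushed sideways on an ear turn the lid.
- keeper (a joint): Angle of the keeper, rad: a flat aluminium arm 66 mm long, 14 mm wide, swinging level on a steel post on the tray, 125 mm from the tin's axis on its -y side. 0 = parked, about square off to +x; 1.75 = closed, pointing at the tin's axis above the ear; grows anticlockwise from above. Stays where left. Underside 126 mm, top 136 mm above the tin's bottom; clears the ear only when the lid is down.
- keeper_peg (a point): Upright aluminium peg on the keeper arm to push it by (about 2 N): 16 mm in diameter, 48 mm from the pivot, from the arm's top up to 162 mm above the tin's bottom (194 mm above the counter). This point is on its axis, 12 mm below its top.
- white_packs: Bystander: stack of white paper packs 100 x 140 x 120 mm. Origin at the centre of its underside.
- joss_block: Bystander: low block of ochre paper 90 x 120 x 60 mm. Origin at the centre of its underside.
- flask: Bystander: upright steel flask 68 mm in diameter, 220 mm high. Origin at the centre of its underside.
- stick_bundle: Bystander: lying bundle of incense sticks 190 x 50 x 38 mm. Origin at the centre of its underside.
- lid_top (a point): Centre of the lid's top face, 42 mm above its lower edge. Lid yaw relative to the tin (anticlockwise positive): 0.15 to 0.75 rad at the start, where ribs block turning forward past 0; turned backward it drops at about 1.3 rad and is stopped at about 1.7 rad; home is 0, ears along the runner's y, against a rib.
Things that resemble listed ones, but are neither listed nor needed, are in the scene too. Of the things like the lid, leave any that is blue or pink; of the rest the larger one is meant.

How it is judged:
By the outcome, as a careful person would: the job done as asked, in the order asked, and still so for the second after the job is handed in, with the robot touching nothing.
It also fails if it takes over 72 s, if anything falls off the work surface, if the arm or the gripper's body presses on something with over 40 N, if the wrist force passes 120 N, or if a joint passes its speed limit or range.

## Working session

There is one attempt and no reset: what is moved stays moved. The work goes in short steps, Python scripts to look and compute and a shell command to move; the robot and the scene stay as the last step left them, time stands still between calls to the robot, and variables do not carry over. Pictures are saved under pics/ and viewed, at most 10 in all, crops included, and the job is handed in when it is done.

```bash
mkdir -p pics; ls; python3 - <<'E'
from cell import env
import cv2,numpy as np
for n in ("side","top"):
    c=env.camera(n); cv2.imwrite(f"pics/{n}0.png",c["pixels"])
    print(n,c["K"].tolist(),(-c["R"].T@c["t"]).round(3),c["R"].round(3).tolist())
    for t in ("lid","tin","runner","keeper_peg","keeper","push_board","flask","white_packs","joss_block","stick_bundle"):
        print(t,[(round(d["p"],2),np.round(d["box"]).astype(int).tolist()) for d in env.find_in(t,c)][:5])
print(env.read_state())
E
```

```text
pics
side [[378.08961608996316, 0.0, 319.41476290205225], [0.0, 378.08961608996316, 204.60698641375086], [0.0, 0.0, 1.0]] [-0.067 -0.542  0.929] [[0.627, -0.779, -0.005], [-0.55, -0.438, -0.711], [0.552, 0.448, -0.703]]
lid [(0.92, [343, 318, 45, 53]), (0.87, [272, 274, 36, 28]), (0.72, [294, 197, 67, 34]), (0.56, [231, 245, 41, 26]), (0.17, [220, 170, 51, 51])]
tin [(0.82, [312, 236, 91, 74])]
runner [(0.74, [295, 229, 129, 101])]
keeper_peg [(0.71, [334, 207, 22, 20]), (0.42, [311, 234, 98, 77])]
keeper [(0.57, [333, 209, 15, 22])]
push_board [(0.97, [311, 234, 96, 76])]
flask [(0.85, [473, 306, 43, 64]), (0.53, [312, 236, 93, 78]), (0.33, [220, 170, 50, 51])]
white_packs [(0.78, [222, 169, 51, 50])]
joss_block [(0.79, [332, 181, 39, 33])]
stick_bundle [(0.73, [414, 235, 59, 34])]
top [[492.1624271589523, 0.0, 323.81857039741095], [0.0, 492.1624271589523, 202.53396873456208], [0.0, 0.0, 1.0]] [ 0.284 -0.039  1.7  ] [[-0.019, -1.0, 0.005], [-0.987, 0.018, -0.16], [0.16, -0.008, -0.987]]
lid [(0.94, [390, 259, 30, 60]), (0.82, [264, 264, 20, 38]), (0.77, [317, 267, 44, 26]), (0.57, [
[... 418 characters left out ...]
ay([-1.22415884,  0.68912046, -0.19459696,  1.56529234,  0.15734248,
        0.90250699, -0.21511253]), 'dq': array([ 1.28524601e-03,  3.40401487e-04, -6.95021464e-05,  1.23998420e-03,
       -8.78926528e-04, -8.88957046e-04, -1.11143341e-03]), 'joint_torque': array([-1.97201603e-03, -5.27516484e+01, -1.26745652e+00, -1.53742844e+01,
       -5.19104884e-02, -5.93526493e-04,  2.40308458e-05]), 'tool_pos': array([0.19234499, 0.59469275, 0.23873192]), 'ee_rot': array([4.89346527e-01, 3.10321464e+00, 9.21246528e-05]), 'ft_force': array([-0.55000431,  0.12249441, -0.70886581]), 'wrist_torque': array([ 0.01669452,  0.05130297, -0.04173522]), 'gripper_force': 0.0, 'finger_gap': 0.08825847871076627}
```

```bash
python3 - <<'E'
import cv2
a=cv2.imread("pics/side0.png")[130:380,170:520]; cv2.imwrite("pics/sidec.png",cv2.resize(a,None,fx=2.28,fy=2.28,interpolation=cv2.INTER_CUBIC))
a=cv2.imread("pics/top0.png")[130:310,220:460]; cv2.imwrite("pics/topc.png",cv2.resize(a,None,fx=3.3,fy=3.3,interpolation=cv2.INTER_CUBIC))
E
```

```text
(no output)
```

View pics/sidec.png

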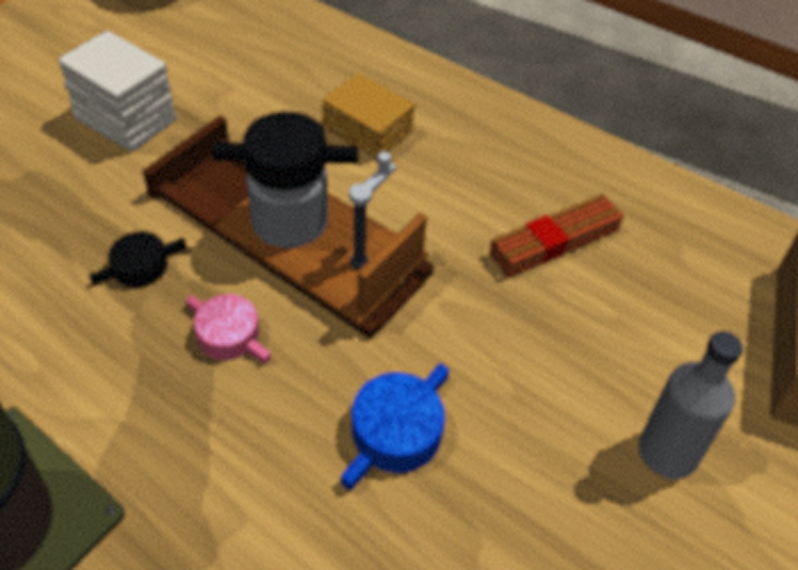

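View pics/topc.png

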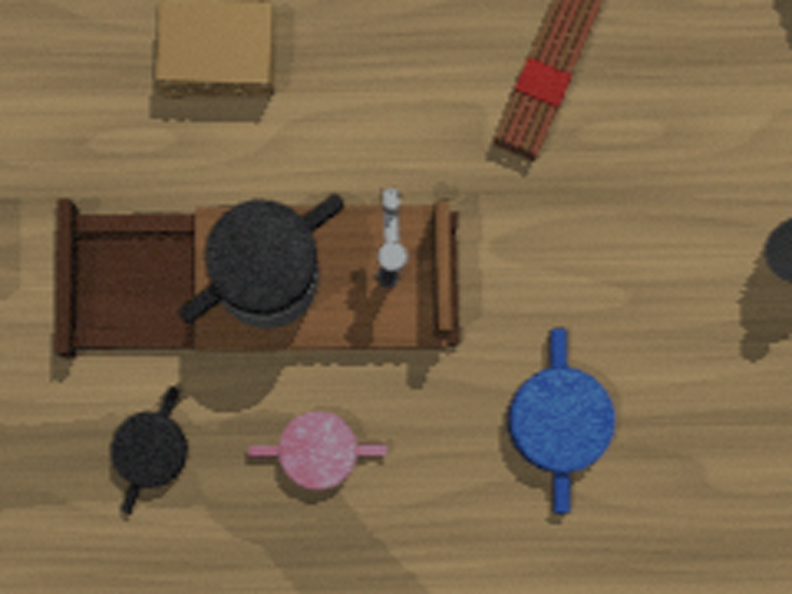

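```bash
cat > h.py <<'E'
from cell import env
import numpy as np, cv2
def ray(c,uv,z):
    d=c["R"].T@np.linalg.solve(c["K"],[*uv,1.]); o=-c["R"].T@c["t"]
    return o+d*(z-o[2])/d[2]
def proj(c,X):
    p=c["K"]@(c["R"]@np.asarray(X)+c["t"]); return p[:2]/p[2]
E
python3 - <<'E'
from h import *
c=env.camera("top"); s=env.camera("side")
T=lambda x,y:(x/3.3+220-.35,y/3.3+130-.35)
S=lambda x,y:(x/2.28+170-.3,y/2.28+130-.3)
for n,uv,z in [("lidtop",(261,249),.186),("earR",(336,203),.171),("earL",(186,314),.171),("post",(392,257),.168),("peg",(391,196),.194),("stop top far",(66,202),.055),("stop top near",(66,352),.055),("pb top far",(443,203),.112),("pb top near",(443,330),.112),("runnerBR",(458,346),.02)]:
    print(n,ray(c,T(*uv),z).round(4))
for n,uv,z in [("lidtop",(285,140),.186),("earR",(350,154),.170),("earL",(222,150),.171),("post",(360,191),.168),("peg",(385,160),.194),("pbtop L",(365,278),.112),("pbtop R",(423,218),.112)]:
    print("s",n,ray(s,S(*uv),z).round(4))
for n,cc in (("top",c),("side",s)):
  for t in("lid","keeper"):
    for d in env.cut_out(t,cc):
        m=np.argwhere(d["region"])
        print(n,t,round(d["p"],2),np.round(d["box"]),len(m))
E
```

```text
lidtop [0.5237 0.027  0.186 ]
earR [ 0.5693 -0.0446  0.171 ]
earL [0.4651 0.0992 0.171 ]
post [ 0.5165 -0.0971  0.168 ]
peg [ 0.5707 -0.0966  0.194 ]
stop top far [0.597  0.2326 0.055 ]
stop top near [0.4424 0.2314 0.055 ]
pb top far [ 0.5783 -0.1513  0.112 ]
pb top near [ 0.4515 -0.1475  0.112 ]
runnerBR [ 0.4443 -0.1689  0.02  ]
s lidtop [0.5147 0.0225 0.186 ]
s earR [ 0.5592 -0.0478  0.17  ]
s earL [0.4619 0.0845 0.171 ]
s post [ 0.5169 -0.097   0.168 ]
s peg [ 0.5578 -0.1037  0.194 ]
s pbtop L [ 0.4496 -0.1579  0.112 ]
s pbtop R [ 0.5723 -0.1565  0.112 ]
top lid 0.98 [298. 209.  48.  40.] 1021
top lid 0.95 [319. 267.  43.  23.] 498
top lid 0.8 [391. 259.  33.  62.] 1039
top lid 0.77 [265. 266.  19.  40.] 461
top keeper 0.7 [337. 200.   9.  27.] 122
side lid 0.85 [233. 244.  43.  30.] 650
side lid 0.69 [344. 317.  47.  54.] 1685
side lid 0.57 [296. 197.  66.  35.] 1294
side lid 0.56 [272. 274.  37.  29.] 763
side keeper 0.44 [333. 209.  17.  24.] 148
```

The candidates are the black lid on the tin (top 299,206 / side 295,197), the small black one (top 265,266), the pink one (top 317,267) and the blue one (top 390,259). I choose the larger black lid, the one on the tin, and both crops confirm it. Its axis is at about (0.518, 0.027), the runner yaw is about 0, the lid yaw is about 0.63, and the post at (0.517, -0.097) is 124 mm from the axis, which fits. I'll straddle the +y ear.

```bash
python3 -m handwheel '9.3 -16.8 0 0 0 -7.2 -0.23;9.3 -16.8 0 0 0 -7.2 -0.23;9.3 -16.8 0 0 0 -7.2 -0.23;9.3 -16.8 0 0 0 -7.2 -0.23;9.3 -16.8 0 0 0 -7.2 -0.23;9.3 -16.8 0 0 0 -7.2 -0.23;9.3 -16.8 0 0 0 -7.2 -0.23;9.3 -16.8 0 0 0 -7.2 -0.23;9.3 -16.8 0 0 0 -7.2 -0.23;9.3 -16.8 0 0 0 -7.2 -0.23'; python3 -c "
from cell import env;s=env.read_state();print(s['qpos'],s['tool_pos'],s['ee_rot'])"
```

```text
time_s: 2.4
tool_pos: [0.4354, 0.1556, 0.239]
ee_rot: [1.424, 2.8, 0.001]
ft_force: [1.3, 0.2, -0.4]
finger_gap: 0.034
gripper_force: 0.0
[-0.38746986  0.48058308 -0.08295855  2.04214875  0.06581213  0.62029798
  0.11543775] [0.43537459 0.15559006 0.23902915] [1.42359592e+00 2.79993585e+00 1.33227566e-03]
```

```bash
python3 -m handwheel '1.2 -2.2 0 0 0 0 -0.23;1.2 -2.2 0 0 0 0 -0.23;1.2 -2.2 0 0 0 0 -0.23;1.2 -2.2 -0.5 0 0 0 -0.23;1.2 -2.2 -1 0 0 0 -0.23;1.2 -2.2 -1 0 0 0 -0.23;1.2 -2.2 -1 0 0 0 -0.23;1.2 -2.2 -1 0 0 0 -0.23;1.2 -2.2 -1 0 0 0 -0.23;1.2 -2.2 -1 0 0 0 -0.23'; python3 - <<'E'
from h import *
o=[]
for n,(x,y) in (("side",(295,190)),("top",(299,206))):
    c=env.camera(n); a=cv2.resize(c["pixels"][y-50:y+50,x-65:x+65],None,fx=3,fy=3,interpolation=cv2.INTER_CUBIC); o.append(a)
    print(n,[proj(c,p).round(1) for p in (env.read_state()["tool_pos"],)])
cv2.imwrite("pics/a1.png",np.hstack(o))
E
```

```text
time_s: 3.4
tool_pos: [0.4707, 0.0915, 0.2092]
ee_rot: [1.424, 2.8, 0.001]
ft_force: [0.5, -0.1, 0.1]
finger_gap: 0.0336
gripper_force: 0.0
side [array([266.2, 183.2])]
top [array([277.5, 221.5])]
```

View pics/a1.png

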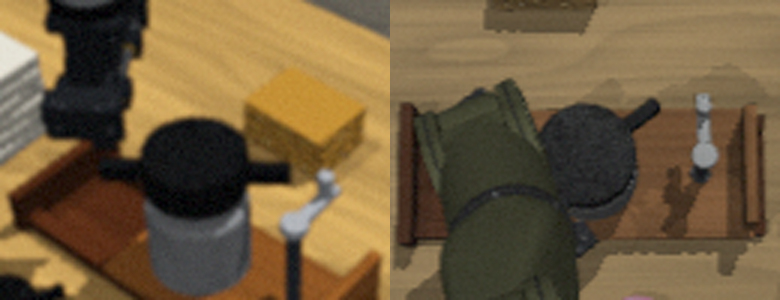

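The lid still sits high, and the fingers straddle the near (+y) ear, whose tip is at about (265,197) in the side view. Next I descend.

```bash
python3 -m handwheel '0.1 -0.15 -0.5 0 0 0 -0.23;0.1 -0.15 -1 0 0 0 -0.23;0.1 -0.15 -1.3 0 0 0 -0.23;0.1 -0.15 -1.5 0 0 0 -0.23;0.1 -0.15 -1.7 0 0 0 -0.23;0.1 -0.15 -1.9 0 0 0 -0.23;0.1 -0.15 -2.1 0 0 0 -0.23;0.1 -0.15 -2.3 0 0 0 -0.23;0.1 -0.15 -2.35 0 0 0 -0.23;0.1 -0.15 -2.35 0 0 0 -0.23'; python3 - <<'E'
import numpy as np
a=np.array([.518,.027]);r=.073
from cell import env
p=env.read_state()["tool_pos"][:2]; print(p-a, np.hypot(*(p-a)))
p0=a+r*np.array([-np.sin(.63),np.cos(.63)])
for psi in (.63,.8,.95,1.1,1.25,1.4,1.5,1.6,1.7,1.8): print(psi,((a+r*np.array([-np.sin(psi),np.cos(psi)])-p0)/.03).round(2),round(np.degrees(psi-.63)/5,2))
E
```

```text
time_s: 4.5
tool_pos: [0.4733, 0.0867, 0.138]
ee_rot: [-1.424, -2.8, 0.0]
ft_force: [-0.1, 0.5, 0.0]
finger_gap: 0.034
gripper_force: 0.0
[-0.04466244  0.0597475 ] 0.07459555950272798
0.63 [0. 0.] 0.0
0.8 [-0.31 -0.27] 1.95
0.95 [-0.55 -0.55] 3.67
1.1 [-0.74 -0.86] 5.39
1.25 [-0.88 -1.2 ] 7.1
1.4 [-0.96 -1.55] 8.82
1.5 [-0.99 -1.79] 9.97
1.6 [-1.   -2.04] 11.12
1.7 [-0.98 -2.28] 12.26
1.8 [-0.94 -2.52] 13.41
```

```bash
python3 -m handwheel '-0.15 -0.13 0 0 0 1 -0.23;-0.31 -0.27 0 0 0 2 -0.23;-0.43 -0.41 0 0 0 2.8 -0.23;-0.55 -0.55 0 0 0 3.7 -0.23;-0.65 -0.70 0 0 0 4.5 -0.23;-0.74 -0.86 0 0 0 5.4 -0.23;-0.81 -1.03 0 0 0 6.2 -0.23;-0.86 -1.14 0 0 0 6.8 -0.23;-0.88 -1.2 0 0 0 7.1 -0.23;-0.88 -1.2 0 0 0 7.1 -0.23'
```

```text
time_s: 5.5
tool_pos: [0.4472, 0.0506, 0.1384]
ee_rot: [0.504, 3.1, 0.0]
ft_force: [-0.6, 0.2, -0.5]
finger_gap: 0.0341
gripper_force: 0.0
```

```bash
python3 -m handwheel '-0.03 -0.12 0 0 0 0.6 -0.23;-0.06 -0.24 0 0 0 1.2 -0.23;-0.08 -0.35 0 0 0 1.7 -0.23;-0.10 -0.47 0 0 0 2.3 -0.23;-0.11 -0.59 0 0 0 2.9 -0.23;-0.11 -0.59 0 0 0 2.9 -0.23;-0.11 -0.59 0 0 0 2.9 -0.23;-0.11 -0.59 0 0 0 2.9 -0.23;-0.11 -0.59 0 0 0 2.9 -0.23;-0.11 -0.59 0 0 0 2.9 -0.23'; python3 - <<'E'
from h import *
o=[]
for n,(x,y) in (("side",(295,200)),("top",(299,206))):
    c=env.camera(n); a=cv2.resize(c["pixels"][y-50:y+50,x-65:x+65],None,fx=3,fy=3,interpolation=cv2.INTER_CUBIC); o.append(a)
cv2.imwrite("pics/a2.png",np.hstack(o))
E
```

```text
time_s: 6.5
tool_pos: [0.4438, 0.0332, 0.1382]
ee_rot: [0.108, 3.14, 0.0]
ft_force: [0.1, -0.1, -0.8]
finger_gap: 0.0339
gripper_force: 0.0
```

View pics/a2.png

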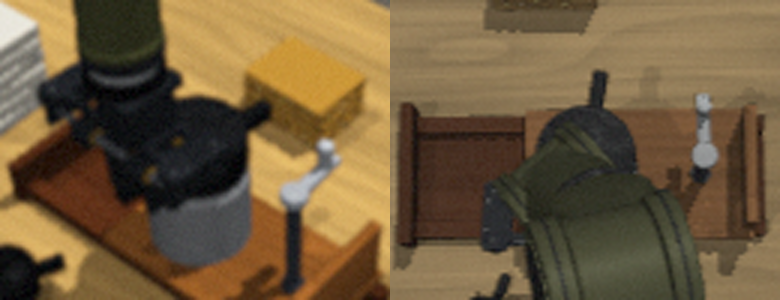

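The lid has turned to about 1.4 rad (free ear at top 330,181) and looks lower. I'll go a little further so that it certainly drops.

```bash
python3 -m handwheel '-0.01 -0.08 0 0 0 0.4 -0.23;-0.01 -0.16 0 0 0 0.8 -0.23;-0.01 -0.24 0 0 0 1.1 -0.23;-0.01 -0.32 0 0 0 1.5 -0.23;-0.01 -0.36 0 0 0 1.7 -0.23;-0.01 -0.36 0 0 0 1.7 -0.23;-0.01 -0.36 0 0 0 1.7 -0.23;-0.01 -0.36 0 0 0 1.7 -0.23;-0.01 -0.36 0 0 0 1.7 -0.23;-0.01 -0.36 0 0 0 1.7 -0.23'; python3 - <<'E'
from h import *
c=env.camera("side");t=env.camera("top")
a=np.array([.518,.027])
for z in(.171,.159):
    # far-ear tip at psi 1.5 and lid top's far rim
    print(z,proj(c,[a[0]+.095*np.sin(1.5),a[1]-.095*np.cos(1.5),z]).round(1),proj(t,[a[0]+.095*np.sin(1.5),a[1]-.095*np.cos(1.5),z]).round(1))
o=[]
for x,y,c in((305,190,c),(312,190,t)): o.append(cv2.resize(c["pixels"][y-30:y+30,x-40:x+40],None,fx=5,fy=5,interpolation=cv2.INTER_CUBIC))
cv2.imwrite("pics/a3.png",np.hstack(o))
import numpy as np
r=.0745;p=env.read_state()["tool_pos"][:2]; 
f=lambda s:a+r*np.array([-np.sin(s),np.cos(s)])
print(p, f(1.65))
for s in np.arange(1.65,-.2,-.1): print(round(s,2),((f(s)-f(1.65))/.03).round(2),round(np.degrees(s-1.65)/5,1))
E
```

```text
time_s: 7.6
tool_pos: [0.4434, 0.0223, 0.1382]
ee_rot: [0.126, -3.139, 0.0]
ft_force: [-0.5, -0.0, 0.7]
finger_gap: 0.0338
gripper_force: 0.0
0.171 [316.7 178.1] [300.7 178.1]
0.159 [316.7 181. ] [300.9 178.8]
[0.44343793 0.02231667] [0.44373356 0.02110549]
1.65 [0. 0.] 0.0
1.55 [-0.01  0.25] -1.1
1.45 [0.01 0.5 ] -2.3
1.35 [0.05 0.74] -3.4
1.25 [0.12 0.98] -4.6
1.15 [0.21 1.21] -5.7
1.05 [0.32 1.43] -6.9
0.95 [0.46 1.64] -8.0
0.85 [0.61 1.84] -9.2
0.75 [0.78 2.01] -10.3
0.65 [0.97 2.17] -11.5
0.55 [1.18 2.31] -12.6
0.45 [1.4  2.43] -13.8
0.35 [1.62 2.53] -14.9
0.25 [1.86 2.6 ] -16.0
0.15 [2.1  2.65] -17.2
0.05 [2.35 2.68] -18.3
-0.05 [2.6  2.68] -19.5
-0.15 [2.85 2.65] -20.6
```

View pics/a3.png

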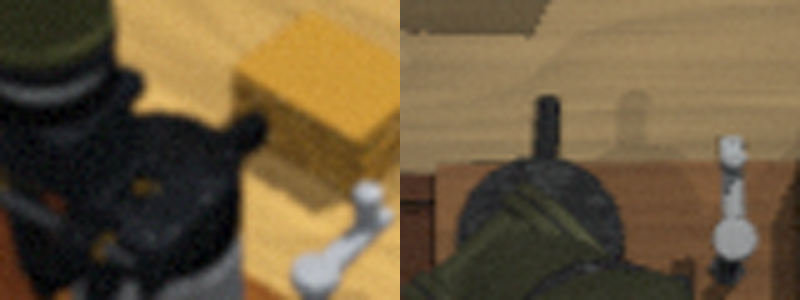

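The far ear is at (317,185) in the side view, which matches the dropped height at about 1.55 rad. Now forward.

```bash
python3 -m handwheel '-0.01 0.25 0 0 0 -1.1 -0.23;0.01 0.5 0 0 0 -2.3 -0.23;0.05 0.74 0 0 0 -3.4 -0.23;0.12 0.98 0 0 0 -4.6 -0.23;0.21 1.21 0 0 0 -5.7 -0.23;0.32 1.43 0 0 0 -6.9 -0.23;0.46 1.64 0 0 0 -8 -0.23;0.61 1.84 0 0 0 -9.2 -0.23;0.78 2.01 0 0 0 -10.3 -0.23;0.97 2.17 0 0 0 -11.5 -0.23'
```

```text
time_s: 8.7
tool_pos: [0.4722, 0.0875, 0.1381]
ee_rot: [-1.405, -2.809, 0.001]
ft_force: [-1.5, -0.3, -0.4]
finger_gap: 0.0339
gripper_force: 0.3
```

```bash
python3 -m handwheel '0.1 0.07 0 0 0 -0.6 -0.23;0.21 0.14 0 0 0 -1.1 -0.23;0.32 0.2 0 0 0 -1.7 -0.23;0.43 0.26 0 0 0 -2.3 -0.23;0.54 0.31 0 0 0 -2.9 -0.23;0.65 0.36 0 0 0 -3.4 -0.23;0.77 0.4 0 0 0 -4 -0.23;0.89 0.43 0 0 0 -4.5 -0.23;1.01 0.46 0 0 0 -5.1 -0.23;1.13 0.48 0 0 0 -5.7 -0.23'
```

```text
time_s: 9.7
tool_pos: [0.5065, 0.1018, 0.1382]
ee_rot: [-2.052, -2.378, 0.0]
ft_force: [-0.2, 0.0, -0.2]
finger_gap: 0.0341
gripper_force: 0.3
```

```bash
python3 -m handwheel '0.1 0.02 0 0 0 -0.4 -0.23;0.2 0.02 0 0 0 -0.8 -0.23;0.3 0.03 0 0 0 -1.2 -0.23;0.4 0.03 0 0 0 -1.6 -0.23;0.5 0.03 0 0 0 -1.9 -0.23;0.6 0.03 0 0 0 -1.9 -0.23;0.6 0.03 0 0 0 -1.9 -0.23;0.6 0.03 0 0 0 -1.9 -0.23;0.6 0.03 0 0 0 -1.9 -0.23;0.6 0.03 0 0 0 -1.9 -0.23'
```

```text
time_s: 10.7
tool_pos: [0.5245, 0.1026, 0.1383]
ee_rot: [2.239, 2.203, 0.0]
ft_force: [-0.5, 0.0, -0.1]
finger_gap: 0.0337
gripper_force: 0.0
```

```bash
python3 -m handwheel '0.05 0 0 0 0 0 -0.23;0.1 0 0 0 0 0 -0.23;0.15 0 0 0 0 0 -0.23;0.2 0 0 0 0 0 -0.23;0.25 0 0 0 0 0 -0.23;0.25 0 0 0 0 0 -0.23;0.25 0 0 0 0 0 -0.23;0.25 0 0 0 0 0 -0.23;0.25 0 0 0 0 0 -0.23;0.25 0 0 0 0 0 -0.23'; python3 - <<'E'
from h import *
c=env.camera("side");t=env.camera("top")
o=[]
for x,y,c in((305,190,c),(310,200,t)): o.append(cv2.resize(c["pixels"][y-30:y+30,x-40:x+40],None,fx=5,fy=5,interpolation=cv2.INTER_CUBIC))
cv2.imwrite("pics/a4.png",np.hstack(o))
E
```

```text
time_s: 11.7
tool_pos: [0.529, 0.1031, 0.1377]
ee_rot: [-2.235, -2.201, 0.007]
ft_force: [-6.5, 1.5, 2.2]
finger_gap: 0.0342
gripper_force: 3.1
```

View pics/a4.png

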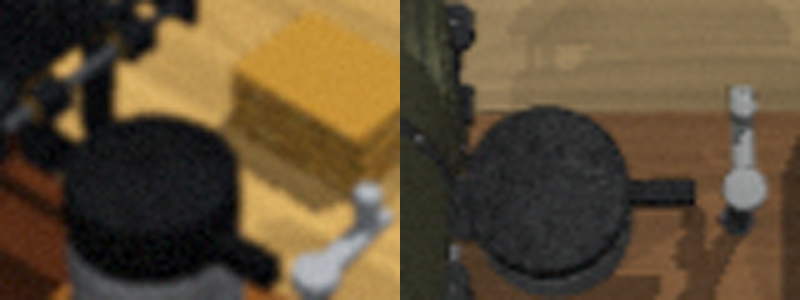

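The ear points at the post and the force is rising, so I'll press a bit further to confirm it has reached the rib.

```bash
python3 -m handwheel '0.05 0 0 0 0 0 -0.23;0.1 0 0 0 0 0 -0.23;0.15 0 0 0 0 0 -0.23;0.2 0 0 0 0 0 -0.23;0.2 0 0 0 0 0 -0.23;0.2 0 0 0 0 0 -0.23;0.2 0 0 0 0 0 -0.23;0.2 0 0 0 0 0 -0.23;0.2 0 0 0 0 0 -0.23;0.2 0 0 0 0 0 -0.23'
```

```text
time_s: 12.8
tool_pos: [0.5295, 0.1032, 0.1366]
ee_rot: [-2.229, -2.197, 0.02]
ft_force: [-14.6, 3.3, 4.6]
finger_gap: 0.0339
gripper_force: 7.2
```

The lid is home: it is blocked solid and moved only 0.5 mm for 8 N more. I'll back off and rise.

```bash
python3 -m handwheel '-0.3 0 0 0 0 0 -0.23;-0.57 0 0 0 0 0 -0.23;-0.57 0 0 0 0 0 -0.23;-0.57 0 1 0 0 0 -0.1;-0.57 0 2 0 0 0 -0.1;-0.57 0 3 0 0 0 -0.1;-0.57 0 3.7 0 0 0 -0.1;-0.57 0 3.7 0 0 0 -0.1;-0.57 0 3.7 0 0 0 -0.1;-0.57 0 3.7 0 0 0 -0.1';  python3 - <<'E'
from cell import env
s=env.read_state();print(s["qpos"])
E
```

```text
time_s: 13.8
tool_pos: [0.5206, 0.1025, 0.2484]
ee_rot: [-2.239, -2.203, 0.002]
ft_force: [-0.1, 0.3, 0.1]
finger_gap: 0.0394
gripper_force: 0.0
[-0.37469124  0.55553334  0.14958099  1.84867496 -0.11571146  0.74696671
 -0.17838941]
```

```bash
python3 -m handwheel '0.2 -0.7 0 0 0 -1.7 -0.1;0.4 -1.4 0 0 0 -3.4 -0.1;0.6 -2.1 0 0 0 -5.1 -0.1;0.8 -2.8 0 0 0 -6.8 -0.1;1 -3.5 0 0 0 -8.5 -0.1;1.2 -4.2 0 0 0 -10.2 -0.1;1.4 -4.9 0 0 0 -11.9 -0.1;1.45 -5.6 0 0 0 -13.6 -0.1;1.45 -6.3 0 0 0 -15.3 -0.1;1.45 -6.8 0 0 0 -17 -0.1'; python3 - <<'E'
from h import *
c=env.camera("side");t=env.camera("top")
for n,c in (("side",c),("top",t)):
  for k in ("keeper_peg","lid"):
    print(n,k,[(round(d["p"],2),np.round(d["box"],1)) for d in env.find_in(k,c)])
a=c=env.camera("side");o=[]
for x,y,c in((335,205,a),(325,200,t)): o.append(cv2.resize(c["pixels"][y-30:y+30,x-40:x+40],None,fx=5,fy=5,interpolation=cv2.INTER_CUBIC))
cv2.imwrite("pics/a5.png",np.hstack(o))
print(proj(a,[.564,-.102,.194]),proj(a,[.564,-.102,.174]),proj(a,env.read_state()["tool_pos"]))
E
```

```text
time_s: 14.8
tool_pos: [0.5637, -0.1031, 0.248]
ee_rot: [3.139, 0.1, -0.003]
ft_force: [-0.2, -0.4, -0.2]
finger_gap: 0.0397
gripper_force: 0.0
side keeper_peg [(0.68, array([329.1, 183.4,  32.1,  34.2])), (0.47, array([332.4, 205.7,  23.5,  22.8])), (0.36, array([311.5, 234.3,  91.7,  77.1]))]
side lid [(0.77, array([231.4, 246.1,  39.9,  29.1])), (0.66, array([342.2, 319.2,  49.8,  55.7])), (0.64, array([271.9, 272.8,  35.8,  26.6])), (0.6, array([296.6, 199.8,  50.8,  33.5]))]
top keeper_peg [(0.49, array([343.2, 207.3,   7.5,  10.4]))]
top lid [(0.8, array([390.6, 256.7,  30.8,  55.4])), (0.56, array([321.7, 265.6,  34.2,  20.9])), (0.22, array([339.5, 208.8,   5.7,   9.5]))]
[339.3913006  198.41648085] [339.16306033 203.49215334] [339.48517605 183.39215643]
```

View pics/a5.png

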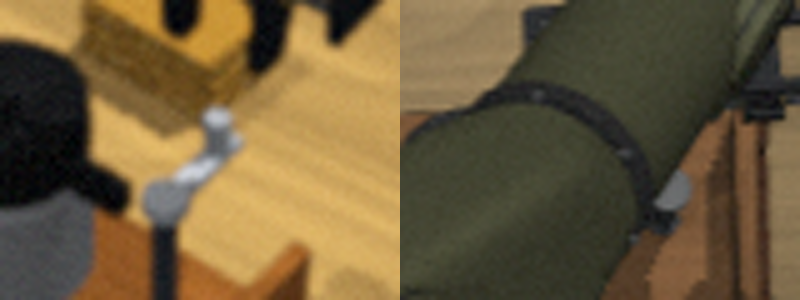

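The peg top is at (338,198) in the side view, within 1 px of the prediction, and the two fingers are centred over it. I descend.

```bash
python3 -m handwheel '0 0 -0.6 0 0 0 -0.1;0 0 -1.2 0 0 0 -0.1;0 0 -1.6 0 0 0 -0.1;0 0 -1.9 0 0 0 -0.1;0 0 -2.1 0 0 0 -0.1;0 0 -2.3 0 0 0 -0.1;0 0 -2.43 0 0 0 -0.1;0 0 -2.43 0 0 0 -0.1;0 0 -2.43 0 0 0 -0.1;0 0 -2.43 0 0 0 -0.1'; python3 - <<'E'
from h import *
p=env.read_state()["tool_pos"][:2];a=np.array([.517,-.097])
for f in np.radians(np.arange(0,111,10)): print(round(np.degrees(f)),((a+.048*np.array([np.cos(f),np.sin(f)])-p)/.03).round(2))
E
```

```text
time_s: 16.15
tool_pos: [0.5646, -0.1015, 0.1767]
ee_rot: [3.139, 0.112, 0.001]
ft_force: [0.1, -0.1, 0.7]
finger_gap: 0.0395
gripper_force: 0.0
0 [0.01 0.15]
10 [-0.01  0.43]
20 [-0.08  0.7 ]
30 [-0.2   0.95]
40 [-0.36  1.18]
50 [-0.56  1.37]
60 [-0.79  1.53]
70 [-1.04  1.65]
80 [-1.31  1.72]
90 [-1.59  1.75]
100 [-1.86  1.72]
110 [-2.13  1.65]
```

```bash
python3 -m handwheel '0 0.2 0 0 0 0 -0.1;-0.01 0.43 0 0 0 1.2 -0.1;-0.04 0.57 0 0 0 2.2 -0.1;-0.08 0.7 0 0 0 3.2 -0.1;-0.14 0.83 0 0 0 4.2 -0.1;-0.2 0.95 0 0 0 5.2 -0.1;-0.28 1.07 0 0 0 6.2 -0.1;-0.36 1.18 0 0 0 7.2 -0.1;-0.46 1.28 0 0 0 8.2 -0.1;-0.56 1.37 0 0 0 9.2 -0.1'
```

```text
time_s: 17.15
tool_pos: [0.5478, -0.0607, 0.1766]
ee_rot: [2.843, 1.333, 0.001]
ft_force: [0.4, -2.9, -0.4]
finger_gap: 0.0396
gripper_force: 0.8
```

```bash
python3 -m handwheel '-0.11 0.08 0 0 0 1 -0.1;-0.23 0.16 0 0 0 2 -0.1;-0.35 0.22 0 0 0 3 -0.1;-0.48 0.28 0 0 0 4 -0.1;-0.61 0.32 0 0 0 5 -0.1;-0.75 0.35 0 0 0 6 -0.1;-0.89 0.37 0 0 0 7 -0.1;-1.03 0.38 0 0 0 8 -0.1;-1.16 0.37 0 0 0 8 -0.1;-1.25 0.36 0 0 0 8 -0.1'
```

```text
time_s: 18.15
tool_pos: [0.5112, -0.0483, 0.1768]
ee_rot: [2.22, 2.221, 0.004]
ft_force: [3.1, 1.8, 0.5]
finger_gap: 0.0398
gripper_force: 1.4
```

```bash
python3 -m handwheel '-0.05 0 0 0 0 0 -0.1;-0.1 0 0 0 0 0 -0.1;-0.15 0 0 0 0 0 -0.1;-0.2 0 0 0 0 0 -0.1;-0.25 0 0 0 0 0 -0.1;-0.3 0 0 0 0 0 -0.1;-0.35 0 0 0 0 0 -0.1;-0.35 0 0 0 0 0 -0.1;-0.35 0 0 0 0 0 -0.1;-0.35 0 0 0 0 0 -0.1'
```

```text
time_s: 19.15
tool_pos: [0.5056, -0.0493, 0.1767]
ee_rot: [2.213, 2.217, 0.013]
ft_force: [13.7, 2.0, -9.4]
finger_gap: 0.04
gripper_force: 7.0
```

The keeper is against its stop at peg x ≈ 0.517. I release it, rise and check.

```bash
python3 -m handwheel '0.25 0 0 0 0 0 -0.1;0.48 0 0 0 0 0 -0.1;0.48 0 0 0 0 0 -0.1;0.48 0 1 0 0 0 -0.1;0.48 0 2 0 0 0 -0.1;0.48 0 3 0 0 0 -0.1;0.48 -1.6 3 0 0 0 -0.5;0.48 -3.2 3 0 0 0 -1;0.48 -4.6 3 0 0 0 -1;0.48 -4.6 3 0 0 0 -1'; python3 - <<'E'
from h import *
a=env.camera("side");t=env.camera("top");o=[]
for x,y,c in((320,205,a),(320,205,t)): o.append(cv2.resize(c["pixels"][y-30:y+30,x-40:x+40],None,fx=5,fy=5,interpolation=cv2.INTER_CUBIC))
cv2.imwrite("pics/a6.png",np.hstack(o))
print(proj(a,[.517,-.049,.194]),proj(a,[.517,-.157,.112]),proj(a,env.read_state()["tool_pos"]))
E
```

```text
time_s: 20.15
tool_pos: [0.5112, -0.1955, 0.2663]
ee_rot: [2.231, 2.209, -0.008]
ft_force: [-0.4, -0.3, -0.2]
finger_gap: 0.0096
gripper_force: 0.0
[314.19929891 199.33329164] [344.12034164 236.72951588] [355.74449067 203.66896567]
```

View pics/a6.png

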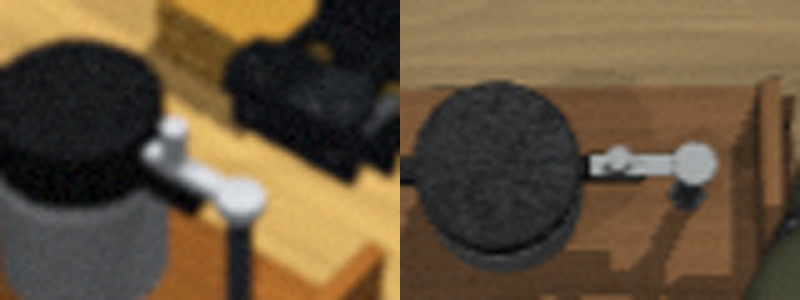

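The keeper lies over the ear: the peg is at side (315,201) against a prediction of (314,199), and the arm points at the lid axis in the top view. Next I descend behind the push board.

```bash
python3 -m handwheel '0.15 0 -1.2 0 0 0 -1;0.15 0 -2.4 0 0 0 -1;0.15 0 -3.6 0 0 0 -1;0.15 0 -4.6 0 0 0 -1;0.15 0 -5.4 0 0 0 -1;0.15 0 -6 0 0 0 -1;0.15 0 -6 0 0 0 -1;0.15 0.2 -6 0 0 0 -1;0.15 0.4 -6 0 0 0 -1;0.15 0.4 -6 0 0 0 -1'
```

```text
time_s: 21.25
tool_pos: [0.5193, -0.1735, 0.0874]
ee_rot: [2.217, 2.225, 0.003]
ft_force: [0.8, 0.6, -0.2]
finger_gap: 0.0003
gripper_force: 0.0
```

```bash
python3 -m handwheel '0 0.3 0 0 0 0 -1;0 0.6 0 0 0 0 -1;0 0.9 0 0 0 0 -1;0 1.2 0 0 0 0 -1;0 1.5 0 0 0 0 -1;0 1.8 0 0 0 0 -1;0 2.1 0 0 0 0 -1;0 2.4 0 0 0 0 -1;0 2.7 0 0 0 0 -1;0 3 0 0 0 0 -1'
```

```text
time_s: 22.25
tool_pos: [0.5199, -0.0893, 0.0874]
ee_rot: [2.22, 2.213, -0.001]
ft_force: [1.2, -8.2, 1.1]
finger_gap: 0.0006
gripper_force: 4.4
```

```bash
python3 -m handwheel '0 0.15 0 0 0 0 -1;0 0.3 0 0 0 0 -1;0 0.45 0 0 0 0 -1;0 0.6 0 0 0 0 -1;0 0.75 0 0 0 0 -1;0 0.9 0 0 0 0 -1;0 1.05 0 0 0 0 -1;0 1.15 0 0 0 0 -1;0 1.25 0 0 0 0 -1;0 1.25 0 0 0 0 -1'
```

```text
time_s: 23.25
tool_pos: [0.5203, -0.0506, 0.0873]
ee_rot: [2.219, 2.215, 0.001]
ft_force: [2.5, -6.5, 0.3]
finger_gap: 0.0004
gripper_force: 3.1
```

```bash
python3 -m handwheel '0 0.1 0 0 0 0 -1;0 0.2 0 0 0 0 -1;0 0.3 0 0 0 0 -1;0 0.4 0 0 0 0 -1;0 0.5 0 0 0 0 -1;0 0.5 0 0 0 0 -1;0 0.5 0 0 0 0 -1;0 0.5 0 0 0 0 -1;0 0.5 0 0 0 0 -1;0 0.5 0 0 0 0 -1'
```

```text
time_s: 24.25
tool_pos: [0.5203, -0.0489, 0.0875]
ee_rot: [2.224, 2.193, -0.013]
ft_force: [3.6, -32.4, -3.0]
finger_gap: 0.0005
gripper_force: 15.9
```

The tray is blocked at 32 N, and the position matches full travel. I retreat and verify.

```bash
python3 -m handwheel '0 -0.6 0 0 0 0 -1;0 -1.6 0 0 0 0 -1;0 -2.6 0 0 0 0 -1;0 -3.2 1 0 0 0 -1;0 -3.2 2.5 0 0 0 -1;0 -3.2 4 0 0 0 -1;0 -3.2 5.5 0 0 0 -1;0 -3.2 6 0 0 0 -1;0 -3.2 6 0 0 0 -1;0 -3.2 6 0 0 0 -1'; python3 - <<'E'
from h import *
a=env.camera("side");t=env.camera("top");o=[]
for x,y,c in((290,195,a),(290,205,t)): o.append(cv2.resize(c["pixels"][y-50:y+50,x-65:x+65],None,fx=3,fy=3,interpolation=cv2.INTER_CUBIC))
cv2.imwrite("pics/a7.png",np.hstack(o))
E
```

```text
time_s: 25.25
tool_pos: [0.5179, -0.1284, 0.266]
ee_rot: [-2.219, -2.223, 0.0]
ft_force: [0.6, 0.1, -0.6]
finger_gap: 0.0002
gripper_force: 0.0
```

View pics/a7.png

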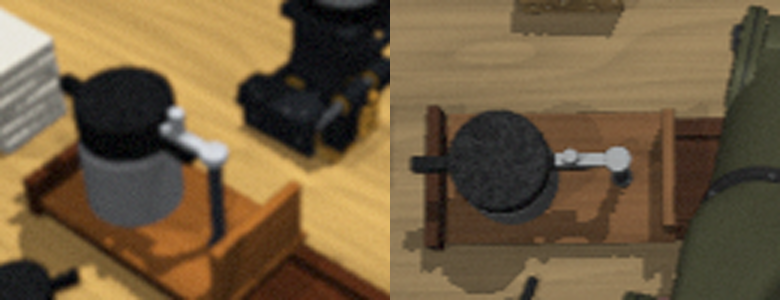

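The tray is against the stop board (top view about 275–282, 206), the keeper is over the ear, the lid is down and square, and the robot is clear of everything.

```bash
python3 -c "
from cell import env;print(env.job_done())"
```

```text
the job is handed in; nothing more can be done
None
```

The lid is screwed fully home, the keeper is closed over its ear, the tray is against the stop board, and the job was handed in at about 25 s of the 72 s; the judge's result was not shown.

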